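# Cock the bean doser's portion slide

## Task

Get the bean doser with the tall canister ready for the next shot: with the fingertips push its flat slide all the way in to its stop, then let it go so that it springs back and catches on its stop pin at mid position. Leave the slide of the short doser alone, and do not move or lift anything else on the counter.

Things in the scene. Friction and masses are not known exactly. Their poses are not given: they have to be found in the camera images.
- tall_doser: bean doser with the tall canister, 260 high over the knob of its lid; fixed to the counter. White frame 124 wide, canister 92 across at the rear. Origin on the counter; +x is the direction in which the slide is pushed in, +z is up. Plinth and two side cheeks run from x = -60 to 155 (cheeks up to 68 high); the rear top plate (80) begins at x = 45 and the canister stands on it, its axis at x = 104
- tall_face (a point): centre of the front end face of the tall doser's portion slide, moves with the slide; axes as the doser's. The slide is a solid flat aluminium bar, 92 wide (y), 30 high, its underside 24 and its top 54 above the counter; the face is upright and looks along -x. At rest the face stands 65 in front of the cheeks (at x = -125 in the doser's frame), pushed to its stop 5 in front
- tall_slide (a joint): travel of the tall doser's slide in m: 0 = out (rest), 0.060 = fully in against its stop. A spring pushes it out (5 N at rest, 10 N at the stop; pushing takes up to 12 N). Its tooth lifts the stop pin between 0.002 and 0.030; let go from beyond 0.030, the slide springs back until the tooth rests against the dropped pin at 0.030 (latched, mid position); let go from less, it runs out to 0
- tall_pin (a joint): lift of the tall doser's stop pin in m: 0 = down, about 0.008 when the tooth passes under it. Sprung downwards; it stands in a bridge over the slide at x = 10 in the doser's frame, with a black head 18 across whose top is 87 above the counter when down. Lifting it would set a latched slide free
- short_doser: bean doser with the short canister, 180 high over the knob of its lid; fixed to the counter. White frame 124 wide, canister 92 across at the rear. Origin on the counter; +x is the direction in which the slide is pushed in, +z is up. Plinth and two side cheeks run from x = -60 to 155 (cheeks up to 68 high); the rear top plate (80) begins at x = 45 and the canister stands on it, its axis at x = 104
- short_face (a point): centre of the front end face of the short doser's portion slide, moves with the slide; axes as the doser's. The slide is a solid flat aluminium bar, 92 wide (y), 30 high, its underside 24 and its top 54 above the counter; the face is upright and looks along -x. At rest the face stands 65 in front of the cheeks (at x = -125 in the doser's frame), pushed to its stop 5 in front
- short_slide (a joint): travel of the short doser's slide in m: 0 = out (rest), 0.060 = fully in against its stop. A spring pushes it out (5 N at rest, 10 N at the stop; pushing takes up to 12 N). Its tooth lifts the stop pin between 0.002 and 0.030; let go from beyond 0.030, the slide springs back until the tooth rests against the dropped pin at 0.030 (latched, mid position); let go from less, it runs out to 0
- short_pin (a joint): lift of the short doser's stop pin in m: 0 = down, about 0.008 when the tooth passes under it. Sprung downwards; it stands in a bridge over the slide at x = 10 in the doser's frame, with a black head 18 across whose top is 87 above the counter when down. Lifting it would set a latched slide free
- tamper: bystander: dark steel tamper, foot 58 across, 85 tall; origin under its centre
- paper_cup: bystander: empty paper cup, 80 across, 95 tall; origin under its centre
- mug: bystander: white mug, 76 across, 75 tall; origin under its centre
- milk_jug: bystander: steel milk jug with a handle, 84 across, 105 tall; origin under its centre
- jar: bystander: glass jar, 84 across, 120 tall; origin under its centre
- cup_stack: bystander: stack of paper cups, 82 across, 150 tall; origin under its centre
- spoon: bystander: spoon with wooden handle, lying flat, 140 long, 20 high; origin about its middle

How it is judged:
By the outcome, as a careful person would: the job done as asked, in the order asked, and still so for the second after the job is handed in, with the robot touching nothing.
It also fails if it takes over 32 s, if anything falls off the work surface, if the arm or the gripper's body presses on something with over 40 N, if the wrist force passes 120 N, or if a joint passes its speed limit or range.

## Robot

A 7-joint arm with a two-finger parallel gripper is mounted at the origin on the work surface. World frame = base frame: x ahead of the robot, y to its left, z up, the work surface at z = 0. Lengths are in m, angles in rad, forces in N, time in s.
With the tool pointing down it reaches from about 0.425 to 0.825 m from the base axis. Payload 3.6 kg.
Tool frame: the origin (TCP) lies at the very end of the fingers, on their centre line; the grasp point (between the pads) lies 19 mm behind it; z points along the fingers, y is the direction in which the jaws open and shut (so a half turn about z gives the same grasp; the last joint's range is limited). The gripper opens to 93 mm and grips with 3 to 60 N. Pads are 15 mm wide; open, the fingers measure 128 mm over their backs; the gripper's body (75 mm by 188 mm) begins 65 mm behind the grasp point.
Start: joints at [-0.026, 0.615, -0.013, 1.423, 0.008, 1.103, -0.04], TCP at [0.65, 0, 0.219] pointing down, gripper open.
Joint ranges: [-3.12, 3.12], [-0.3, 2.06], [-1.34, 1.32], [0.26, 2.42], [-1.36, 4.5], [0.01, 1.98], [-2.84, 2.84]. Speed limits (rad/s): [2.79, 2.79, 3.14, 3.14, 3.14, 3.14, 3.14].

## Interface

Orientations are given as a unit quaternion [x, y, z, w].
In Python, from rig import monitor, snapshot, camera_info, env gives the robot as it stands.
- The arm moves only by the shell command python3 -m handwheel 'ROWS' [FORCE]. ROWS is JSON, a list that holds one entry, the list of rows, each a list of 7 numbers: the turn, a rotation vector about the tool's x, y, z in degrees, then the shift along the tool's x, y, z in mm, then the opening in per cent of the stroke, from 0 (shut) to 100 (fully open). In form: [[[rx, ry, rz, x, y, z, grip], ...]]. A call has exactly 8 rows; each row is the pose to reach, as a shift and turn from the pose commanded when the call began, along the tool's axes at that moment; what a row does not reach only later rows make up. A row lasts 1/8 s, in which the tool goes at most 62.5 mm and 10.7 degrees, less where a joint would pass 70% of its speed; a pose out of reach is approached as far as the arm can. A call with a gripper value outside its range is refused whole. The fingers move at their own pace and stop on an object; FORCE is the grip in N (left out, the last holds). Time passes only in rows, so rows that repeat a pose let the fingers close, or fill a call up. It gives the time, the measured TCP pose, the force and the opening at its end, in the units of the state.
- monitor.read_state(): the state, without advancing time (a new reading comes with each control period).
- snapshot(name): name is "scene" or "side" or "wrist"; returns the picture (480x640x3 uint8, red, green, blue); there is no depth.
- camera_info(name): a dict with "K" (3x3 intrinsics, pixels), "camera_from_world" (4x4, takes a point from world to camera coordinates). Camera axes: x right, y up, looking along -z (the intrinsics and any distortion apply to the point x, -y, -z); pixel columns grow to the right and rows downward; lengths in m; the calibration is good to about 2 mm. A picture is of the moment at which its call begins: read the wrist's pose just before it. camera_info takes no time and is no camera call; for the wrist camera it gives the pose at the moment of the call.
- env.hand_in(): hands the job in, once; it reports no verdict.
The state is a dict: "t": time; "q": joint angles; "qvel": joint speeds; "joint_efforts": joint torques, N m; "position": TCP position; "orientation": TCP orientation; "contact_force": force on the tool from outside, world axes, zero at the start; "wrist_torque": the same for the moment, N m; "finger_gap": finger opening in m.
Only numpy, scipy, OpenCV 4.12 (cv2) and the standard library are available. Lean on these libraries where they do the work, as an engineer would, in place of code of your own. Each camera call takes 0.05 s, during which the arm holds its last target. There are 200 camera calls.

## Working session

There is one attempt and no reset: what is moved stays moved. The work goes in short steps, Python scripts to look and compute and a shell command to move; the robot and the scene stay as the last step left them, time stands still between calls to the robot, and variables do not carry over. Pictures are saved under pics/ and viewed, on a budget of 10 in all, crops included, one or two more only if the job needs it, and the job is handed in when it is done.

```bash
mkdir -p pics
python3 - <<'E'
from rig import monitor, snapshot, camera_info
import cv2,numpy as np
for n in("scene","side"):
    cv2.imwrite(f"pics/{n}0.png",snapshot(n)[:,:,::-1]); c=camera_info(n); print(n,{k:np.round(v,3).tolist() if not isinstance(v,str) else v for k,v in c.items()})
s=monitor.read_state();print(s["t"],s["position"],s["orientation"])
E
```

```text
scene {'K': [[499.258, 0.0, 306.72], [0.0, 499.258, 226.379], [0.0, 0.0, 1.0]], 'camera_from_world': [[-0.978, 0.209, -0.006, 0.607], [-0.153, -0.693, 0.705, 0.065], [0.143, 0.69, 0.71, -1.538], [0.0, 0.0, 0.0, 1.0]]}
side {'K': [[580.744, 0.0, 325.368], [0.0, 580.744, 244.192], [0.0, 0.0, 1.0]], 'camera_from_world': [[0.944, -0.33, -0.007, -0.577], [0.26, 0.73, 0.632, -0.192], [-0.204, -0.598, 0.775, -1.224], [0.0, 0.0, 0.0, 1.0]]}
0.1 [6.49288686e-01 3.56586056e-05 2.17630111e-01] [ 0.70706495  0.70714768 -0.00082529 -0.0007942 ]
```

View pics/scene0.png

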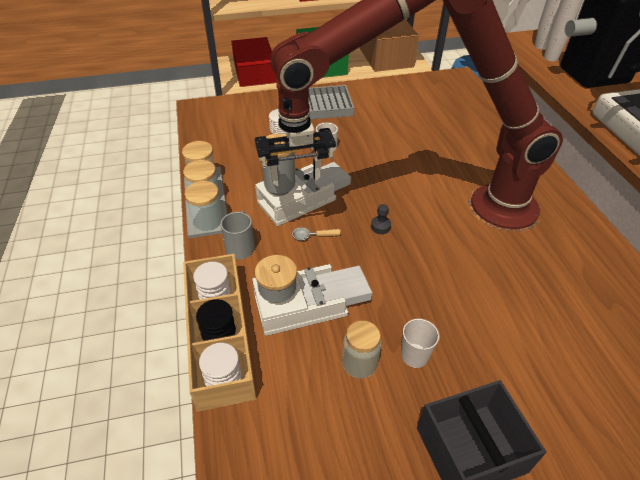

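View pics/side0.png

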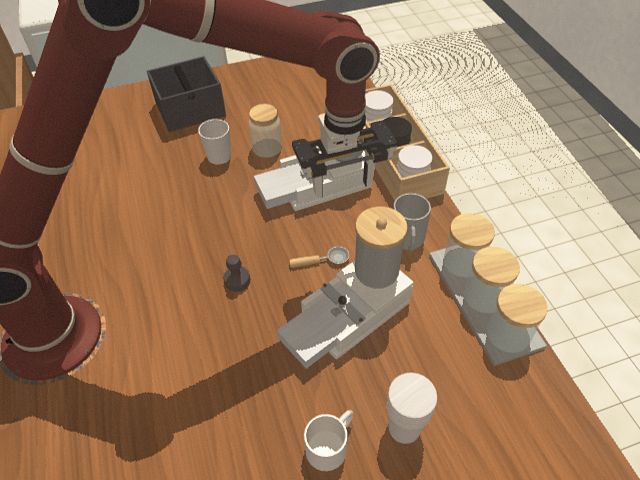

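The side view shows the tall doser with its lid knob near (382,223), black pin head near (342,299), and slide front edge from about (279,331) to (308,365). In the scene view, the gripper partly hides the same doser, at about (285,180). I'll zoom in to get the slide corners.

```bash
cat > h.py <<'E'
import numpy as np, cv2
from rig import camera_info
def ray(cam,px,z):
    c=camera_info(cam);K=np.array(c["K"]);T=np.array(c["camera_from_world"])
    d=np.linalg.inv(K)@[px[0],px[1],1];d=T[:3,:3].T@(d*[1,-1,-1]);o=-T[:3,:3].T@T[:3,3]
    return o+d*(z-o[2])/d[2]
E
python3 - <<'E'
from h import *
im=cv2.imread("pics/side0.png")
print("pin",ray("side",(342,299),.087),"knob",ray("side",(382,221),.258),"corners",ray("side",(279,331),.054),ray("side",(308,365),.054))
cv2.imwrite("pics/crop.png",cv2.resize(im[200:380,260:420],None,fx=3.3,fy=3.3,interpolation=cv2.INTER_CUBIC))
E
```

```text
pin [ 0.58701129 -0.17325577  0.087     ] knob [ 0.67479156 -0.14207117  0.258     ] corners [ 0.44943201 -0.18253169  0.054     ] [ 0.48074674 -0.27340509  0.054     ]
```

View pics/crop.png

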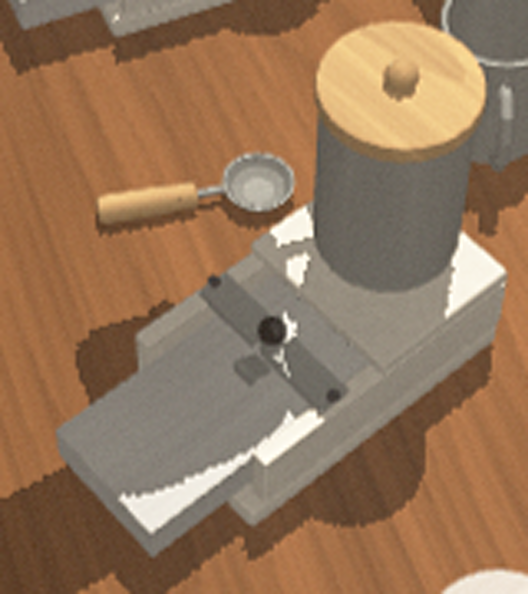

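The measurements agree. Pin to knob is 93 mm (94 given), the edge is about 92 wide, and both put the yaw near 19.3°. The face centre comes out near (0.461,-0.220). I'll move in front of it with the jaws shut and tool x along the push direction.

```bash
python3 -m handwheel '[[[0,0,9,0,-30,0,0],[0,0,18,-20,-65,0,0],[0,0,27,-60,-100,0,0],[0,0,36,-100,-135,0,0],[0,0,45,-140,-165,0,0],[0,0,54,-180,-190,0,0],[0,0,63,-215,-215,0,0],[0,0,71,-235,-229,0,0]]]' 20
python3 - <<'E'
from h import *
from rig import snapshot,monitor
a,b=ray("side",(278.2,331),.054),ray("side",(305.5,361.8),.054);print(a,b,(a+b)/2,np.hypot(*(a-b)[:2]))
cv2.imwrite("pics/side1.png",snapshot("side")[:,:,::-1])
im=snapshot("scene")[:,:,::-1];cv2.imwrite("pics/scene1.png",cv2.resize(im[80:260,220:440],None,fx=3,fy=3))
E
```

```text
t: 1.1
position: [0.4189, -0.2369, 0.2186]
orientation: [0.987, 0.161, -0.001, 0.0]
contact_force: [0.4, 0.3, 0.0]
finger_gap: 0.0178
[ 0.44791907 -0.18199521  0.054     ] [ 0.47832738 -0.2653205   0.054     ] [ 0.46312323 -0.22365785  0.054     ] 0.08870044735862433
```

View pics/scene1.png

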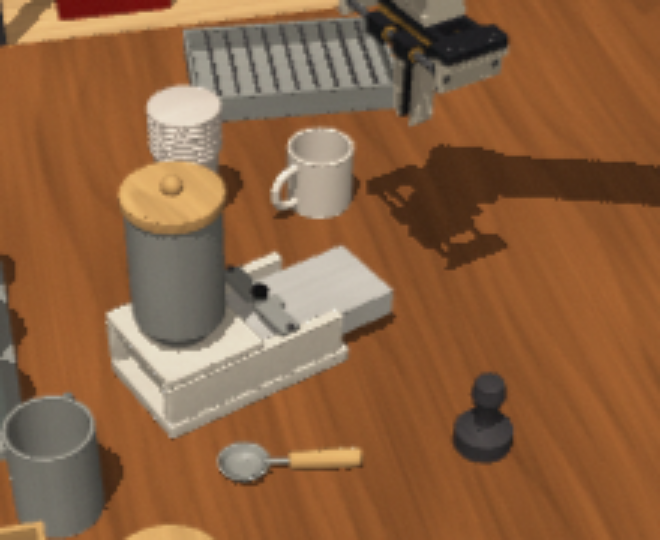

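View pics/side1.png

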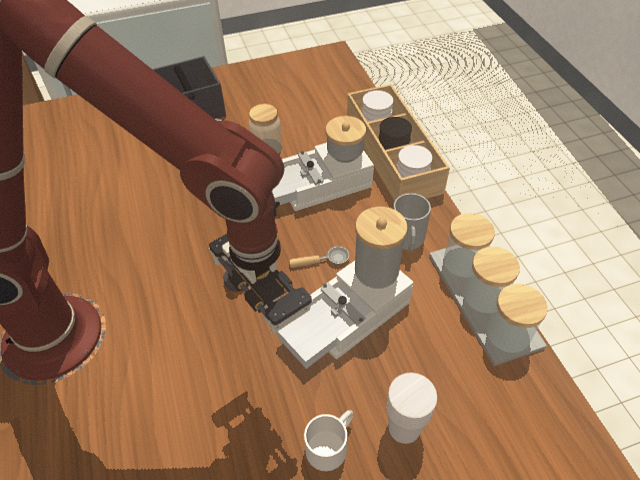

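Scene view: the slide's top front corners are at about (334,162) and (351,177) in the full image, with nothing in front of the face. The tamper is at (381,222) and the mug at (327,137), clear of the push lane. Side view: the gripper stands in front of the slide. I'll check the corners from the scene camera.

Run:
```python
from h import *
from rig import monitor
a,b=ray("scene",(333.7,162.2),.054),ray("scene",(350.7,176.7),.054);print(a,b,(a+b)/2,np.hypot(*(a-b)[:2]))
p=ray("scene",(306.7,177),.087);k=ray("scene",(277,141),.258);d=(k-p)[:2];print(p,k,np.hypot(*d),np.degrees(np.arctan2(d[1],d[0])))
print("tamper",ray("scene",(381,227),0),"mugrim",ray("side",(327,425),.075),"stack top",ray("side",(412,393),.15))
s=monitor.read_state();print(s["position"],s["finger_gap"])
R=np.array([s["position"][:2]]);f=np.array([.462,-.222]);t=np.radians(19.3);u=np.array([np.cos(t),np.sin(t)]);v=np.array([u[1],-u[0]])
w=f-s["position"][:2];print("to face: along",w@u,"toolY",w@v)
```

```text
[ 0.47687389 -0.25506483  0.054     ] [ 0.44315353 -0.17280742  0.054     ] [ 0.46001371 -0.21393613  0.054     ] 0.0889007601857589
[ 0.58547463 -0.16193573  0.087     ] [ 0.67413548 -0.12474913  0.258     ] 0.09614358940906302 22.754410747554736
tamper [0.39784918 0.00829674 0.        ] mugrim [ 0.47304476 -0.4055338   0.075     ] stack top [ 0.61651067 -0.42945082  0.15      ]
[ 0.41876281 -0.23752656  0.21861084] 0.00962347571986522
to face: along 0.045939054646457006 toolY -0.0003634699002345622
```

The two cameras differ by about 1 cm in y and 3° in yaw, so I'll use the mean: face (0.461,-0.219), yaw 21°, about 36 mm ahead of the fingers. I'll turn by -2.5° and lower to z = 0.032.

```bash
python3 -m handwheel '[[[0,0,-1,0,0,30,0],[0,0,-2,0,0,70,0],[0,0,-2.5,0,-1,110,0],[0,0,-2.5,0,-2,145,0],[0,0,-2.5,0,-2,170,0],[0,0,-2.5,0,-2,187,0],[0,0,-2.5,0,-2,187,0],[0,0,-2.5,0,-2,187,0]]]'
python3 - <<'E'
from h import *
from rig import snapshot
im=snapshot("side")[:,:,::-1];cv2.imwrite("pics/side2.png",cv2.resize(im[200:400,200:420],None,fx=3,fy=3))
E
```

```text
t: 2.2
position: [0.4212, -0.2325, 0.032]
orientation: [0.982, 0.188, 0.001, -0.0]
contact_force: [-0.0, 0.6, -0.5]
finger_gap: 0.0006
```

View pics/side2.png

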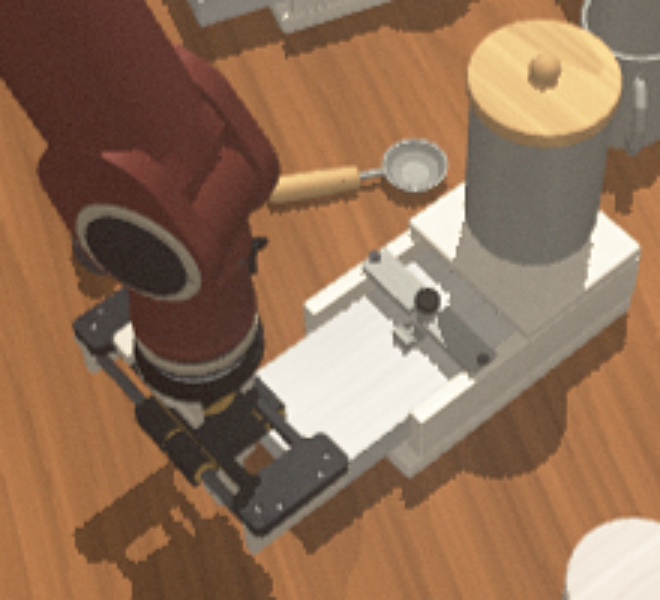

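The gripper sits low in front of the slide, square to it and roughly centred. It touches nothing. Next I approach slowly to contact.

```bash
python3 -m handwheel '[[[0,0,0,10,0,0,0],[0,0,0,20,0,0,0],[0,0,0,26,0,0,0],[0,0,0,31,0,0,0],[0,0,0,36,0,0,0],[0,0,0,41,0,0,0],[0,0,0,45,0,0,0],[0,0,0,45,0,0,0]]]'
```

```text
t: 3.25
position: [0.4573, -0.2183, 0.0315]
orientation: [0.983, 0.185, -0.004, -0.001]
contact_force: [-7.7, -3.1, 5.5]
finger_gap: 0.0002
```

Contact, 8.3 N along 22°, which fits the axis. Continuing the push.

```bash
python3 -m handwheel '[[[0,0,0,8,0,0,0],[0,0,0,16,0,0,0],[0,0,0,24,0,0,0],[0,0,0,31,0,0,0],[0,0,0,38,0,0,0],[0,0,0,44,0,0,0],[0,0,0,48,0,0,0],[0,0,0,48,0,0,0]]]'
```

```text
t: 4.25
position: [0.5017, -0.2012, 0.0314]
orientation: [0.983, 0.185, -0.004, -0.0]
contact_force: [-8.1, -3.1, 4.8]
finger_gap: 0.0004
```

```bash
python3 -m handwheel '[[[0,0,0,3,0,0,0],[0,0,0,6,0,0,0],[0,0,0,9,0,0,0],[0,0,0,12,0,0,0],[0,0,0,14,0,0,0],[0,0,0,16,0,0,0],[0,0,0,16,0,0,0],[0,0,0,16,0,0,0]]]'
```

```text
t: 5.25
position: [0.508, -0.1986, 0.0313]
orientation: [0.983, 0.183, -0.012, -0.001]
contact_force: [-19.3, -6.7, 15.5]
finger_gap: 0.0003
```

It has stalled at 20 N, above the 12 N pushing force, so probably at the stop. I'll push slightly more and look.

```bash
python3 -m handwheel '[[[0,0,0,2,0,0,0],[0,0,0,4,0,0,0],[0,0,0,6,0,0,0],[0,0,0,8,0,0,0],[0,0,0,8,0,0,0],[0,0,0,8,0,0,0],[0,0,0,8,0,0,0],[0,0,0,8,0,0,0]]]'
python3 - <<'E'
from h import *
from rig import snapshot
im=snapshot("side")[:,:,::-1];cv2.imwrite("pics/side3.png",cv2.resize(im[200:400,200:420],None,fx=3,fy=3))
E
```

```text
t: 6.25
position: [0.5079, -0.1985, 0.0313]
orientation: [0.983, 0.181, -0.018, -0.002]
contact_force: [-29.6, -9.6, 22.6]
finger_gap: 0.0003
```

View pics/side3.png

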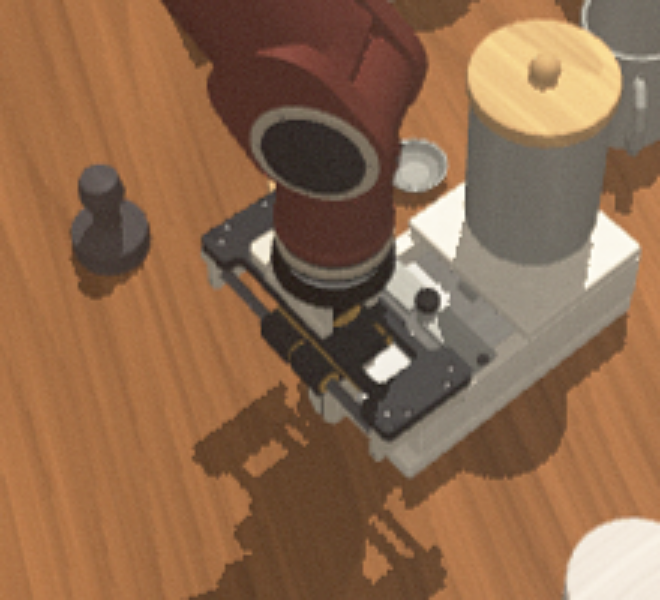

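31 N with no further motion, and the TCP sits 74 mm behind the doser origin where about 73 is expected at the stop. So the slide is fully in. The picture shows the fingers at the cheeks, with the gripper's body clear of the pin head. Now I back straight off, then lift.

```bash
python3 -m handwheel '[[[0,0,0,-12,0,0,0],[0,0,0,-25,0,0,0],[0,0,0,-40,0,0,0],[0,0,0,-55,0,0,0],[0,0,0,-70,0,0,0],[0,0,0,-85,0,0,0],[0,0,0,-100,0,0,0],[0,0,0,-108,0,0,0]]]' && python3 -m handwheel '[[[0,0,0,0,0,0,0],[0,0,0,0,0,-30,0],[0,0,0,0,0,-70,0],[0,0,0,0,0,-110,0],[0,0,0,0,0,-145,0],[0,0,0,0,0,-160,0],[0,0,0,0,0,-160,0],[0,0,0,0,0,-160,0]]]'
python3 - <<'E'
from h import *
from rig import snapshot
a=snapshot("side")[200:400,220:420,::-1];b=snapshot("scene")[100:300,230:430,::-1]
cv2.imwrite("pics/end.png",cv2.resize(np.hstack([a,b]),None,fx=2,fy=2,interpolation=cv2.INTER_CUBIC))
E
```

```text
t: 7.3
position: [0.4278, -0.2302, 0.0317]
orientation: [0.983, 0.186, -0.0, -0.0]
contact_force: [-0.4, 0.0, -0.1]
finger_gap: 0.0005
t: 8.3
position: [0.4285, -0.2292, 0.1909]
orientation: [0.982, 0.187, -0.001, -0.001]
contact_force: [0.7, 0.2, -1.1]
finger_gap: 0.0004
```

View pics/end.png

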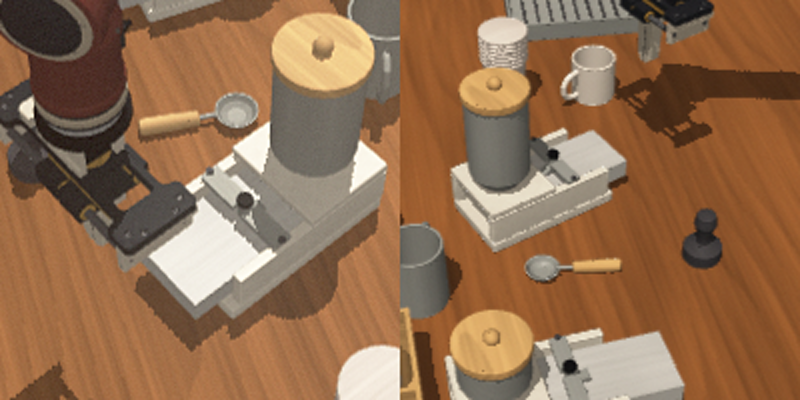

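The slide now protrudes by about half. I'll check its travel in numbers from the corner shifts: side (305.5,361.8) to (318.5,354), scene (333.7,162.2)/(350.7,176.7) to (328.5,166)/(343,180).

Run:
```python
from h import *
u=np.array([np.cos(.37),np.sin(.37)])
for c,a,b in(("side",(305.5,361.8),(318.5,354)),("scene",(333.7,162.2),(328.5,166)),("scene",(350.7,176.7),(343,180))):
    print(c,(ray(c,b,.054)-ray(c,a,.054))[:2]@u)
```

```text
side 0.029858658366751663
scene 0.025172803360009797
scene 0.029386703711438936
```

```bash
python3 -c "
from rig import env
env.hand_in()"
```

```text
the job is handed in; nothing more can be done
```

The tall doser is ready for the next shot: I pushed its slide fully in with the closed fingertips, then backed off, and it caught at mid position. The job is handed in, at about 8.4 s on the robot's clock.

- **At the stop:** the force rose to 31 N with no further motion, and the fingertips were where the stop should be.
- **Latched:** after release, the slide's corners had moved in by 30, 25 and 29 mm, against 30 mm nominal. The 25 mm reading is within the scene camera's pixel error (about 3 mm per pixel).
- **Rest of the counter:** the short doser and the other objects looked undisturbed where the last pictures showed them. The arm ended clear, about 16 cm above the pushing height, with about 1 N of force reading, so touching nothing.
- **Disagreement:** the two cameras differed by about 1 cm in y and 3° in yaw for the doser. I used the mean, and the contact force direction (22°) agreed with it (21°).

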